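Open the tester's guard door and hold the enabling button half-way

ROBOT

A 6-joint arm with a two-finger parallel gripper is mounted at the origin on the work surface. World frame = base frame: x ahead of the robot, y to its left, z up, the work surface at z = 0. Lengths are in m, angles in rad, forces in N, time in s.
With the tool pointing down it reaches from about 0.3 to 0.875 m from the base axis. Payload 6.4 kg.
Tool frame: the origin (TCP) lies on the centre line of the jaws, within the pads' length; the fingertips stand 25 mm ahead of it and the grasp point (between the pads) lies 6 mm ahead of it (ctrl.tip_reach is the distance from the TCP to the fingertips, in m); z points along the fingers, y is the line along which they close (so a half turn about z gives the same grasp; the last joint's range is limited). The gripper opens to 85 mm and grips with 20 to 120 N. Pads are 22 mm wide; open, the fingers measure 114 mm over their backs; the gripper's body (76 mm by 85 mm) begins 54 mm behind the grasp point. The pads swing forward as they close: fully open they stand 13 mm farther back than shut.
Start: joints at [-0.206, 0.181, 1.607, -0, 1.354, -0.206], TCP at [0.575, 0, 0.256] pointing down, gripper open.
Joint ranges: [-2.99, 2.99], [-0.89, 2.07], [0.3, 2.58], [-1.14, 4.28], [0, 2.63], [-3.12, 3.12]. Speed limits (rad/s): [2.57, 2.57, 3.01, 3.14, 3.14, 3.14].

INTERFACE

Orientations are given as a unit quaternion [w, x, y, z].
In Python, from bench import ctrl gives the robot as it stands.
- The arm moves only by the tool servo_tool, never from a script. Its argument "motion" is a list that holds one entry, the list of rows, each a list of 5 numbers: the shift along the tool's x, y, z in cm, then the turn about the tool's z in degrees, then the closure, from -1 (fully open) to 1 (shut). In form: [[[dx, dy, dz, twist, claw], ...]]. A call has 1 to 5 rows; each row is the pose to reach, as a shift and turn from the pose commanded when the call began, along the tool's axes at that moment; what a row does not reach only later rows make up. A row lasts 1/10 s, in which the tool goes at most 50 mm and 8.59 degrees, less where a joint would pass 70% of its speed; a pose out of reach is approached as far as the arm can. A call with a gripper value outside its range is refused whole. The fingers move at their own pace and stop on an object; the grip force is fixed at half the most. Time passes only in rows, so rows that repeat a pose let the fingers close. It gives the time, the measured TCP pose, the force, the opening and the grip force at its end, in the units of the state.
- ctrl.get_obs(): the state, without advancing time (a new reading comes with each control period).
- ctrl.camera(name): name is "scene" or "side" or "wrist"; returns a dict with "pixels" (400x640x3 uint8, red, green, blue), "depth" (400x640 float32, m along the optical axis (not along the pixel's ray), 0 where there is no reading), "fx", "fy", "cx", "cy" (pixels), "R" (3x3) and "t" (3): a world point X has camera coordinates R X + t; the wrist camera has in their place "hand_eye" (4x4, takes a point from camera to tool coordinates, whose origin is the TCP and whose axes are the flange's). Camera axes: x right, y down, z forward; pixel columns grow to the right and rows downward; lengths in m; the calibration is good to about 2 mm. A picture is of the moment at which its call begins: read the wrist's pose just before it.
- ctrl.hand_in(): hands the job in; it is judged then, once.
The state is a dict: "time_s": time; "q": joint angles; "dq": joint speeds; "joint_efforts": joint torques, N m; "eef_pos": TCP position; "eef_rot": TCP orientation; "wrist_force": force on the tool from outside, world axes, zero at the start; "torque": the same for the moment, N m; "opening": opening from 0.0 (shut) to 1.0 (fully open); "grasp_force": force on a finger pad.
Only numpy, scipy, OpenCV 4.12 (cv2) and the standard library are available. Lean on these libraries where they do the work, as an engineer would, in place of code of your own. Each camera call takes 0.05 s, during which the arm holds its last target. There are 200 camera calls.

TASK

Put the circuit-board tester into set-up mode: swing its blue guard door wide open, until it stands about square to the tester's front or farther, and only then press the green enabling button on the yellow station half-way down (about 10 mm of its 20 mm) with the gripper's fingers and keep it there. Never push the button beyond three quarters of its travel (that trips the stop), and leave the bin, spool, bottle and screwdriver where they are. The job finishes while the robot is still holding the button half-way, with the door open.

Things in the scene. Friction and masses are not known exactly. Their poses are not given: they have to be found in the camera images.
- tester: Bench-top circuit-board tester: white sheet-metal cabinet, 190 deep (x) by 240 wide (y) by 220 high on 45 feet, fixed to the bench. Origin at the centre of its underside, on the bench. Its own -x side is the front, facing the robot, closed by the blue guard door; its +y is the robot's left.
- door (a joint): Angle of the blue guard door in rad: 0 shut, grows as it swings open towards the robot, stop at 1.9; it may start up to 0.25 ajar. The hinge is upright, on the right (-y of the tester) edge of the front, so seen from above the door opens anticlockwise. No latch, no spring: the hinge is lightly stiff (0.12 N m) and the door stays where it is left. Mass about 0.6 kg.
- door_handle (a point): Grasp point on the axis of the orange upright round handle bar, 202 above the bench. Bar 14 diameter, 85 long, its top 222 above the bench; axis 45 in front of the door's outer face (38 clear) and 200 from the hinge line along the door. Two stand-offs join it to the door, 45 and 72 below the door's upper edge. Site x points from bar to door, y along the door away from the hinge, z up.
- door_hinge (a point): Point on the door's upright hinge line, in the middle of the door's thickness, 202 above the bench; its axes turn with the door like those of door_handle. The door is a blue frame with a clear window, 230 wide, 14 thick, lower edge 48 and upper edge 217 above the bench; it reaches 30 past the handle.
- station: Hold-to-run station: yellow box 100 (x) by 90 (y) by 50 high, fixed to the bench, carrying a black collar of 62 diameter (its top 56 above the bench) with the green button in its middle. Origin at the centre of its underside, on the bench. It can be turned about the vertical.
- button_top (a point): Centre of the flat top of the green enabling button, a cylinder 44 in diameter; 82 above the bench when free, 62 when fully down. It moves with the button.
- button (a joint): How far the green button is pressed straight down, in m: 0 free, 0.020 fully down; half-way is 0.010. It is spring-loaded and comes back up by itself: it starts to move at about 3 N, needs about 9 N at half-way and 15 N at the bottom (0.6 N per mm); no click and no latch.
- bin: Loose open red parts bin with one divider, 140 by 100 by 55 high; a bystander. Origin at the centre of its underside.
- spool: Loose spool of solder wire with blue flanges, standing on a flange, 60 diameter, 45 high; a bystander. Origin at the centre of its underside.
- bottle: Loose white bottle with a blue cap and blue label, 50 diameter, 120 high; a bystander. Origin at the centre of its underside.
- driver: Loose screwdriver with a blue handle lying on the bench, about 200 long and 26 high, along its own x; a bystander. Origin at about the middle of its length, on the bench.
Things that resemble listed ones, but are neither listed nor needed, are in the scene too. Of the things like the station, leave any that is turquoise; of the rest the smaller one is meant.

How it is judged:
On the way:
1. the guard door stands open, at least 1.3 rad (value of joint door above 1.3 rad), for 0.2 s.
At the end, for the whole second after the job is handed in: The guard door is open at least 1.3 rad, the green button is held between 6 and 14 mm down with the gripper's fingers pushing on it with more than 2 N, and the bin, spool, bottle and screwdriver are within 30 mm of where they started; this lasts through the last second (value of joint door above 1.3 rad and value of joint button between 0.006 and 0.014 m and contact force between the fingers and button above 2 N and distance of each of bin, spool, bottle, driver from where it was at the start of the episode below 0.03 m); the arm keeps its last pose, push and grip.
It fails at once if the button is pushed beyond three quarters of its travel (more than 16 mm) (value of joint button above 0.016 m).
It fails at once if the button is pressed (more than 3 mm) while the door is not open (value of joint button above 0.003 m and value of joint door below 1.25 rad).
It fails at once if the bin, spool, bottle or screwdriver is pushed away (more than 30 mm) (distance of any of bin, spool, bottle, driver from where it was at the start of the episode above 0.03 m).
It also fails if it takes over 54 s, if anything falls off the work surface, if the arm or the gripper's body presses on something with over 40 N, if the wrist force passes 120 N, or if a joint passes its speed limit or range.

## Working session

There is one attempt and no reset: what is moved stays moved. The work goes in short steps, Python scripts to look and compute and a tool call to move; the robot and the scene stay as the last step left them, time stands still between calls to the robot, and variables do not carry over. Pictures are saved under pics/ and viewed, at most 10 in all, crops included, and the job is handed in when it is done.

Besides the shell and the picture viewer there is one more tool, called after "Emit:" by a JSON object that holds its "api" and its "payload". servo_tool: Moves the arm, as the interface text tells. Its arguments: {"type":"object","properties":{"motion":{"type":"array"}},"required":["motion"]}

```bash
mkdir -p pics && cat > h.py <<'E'
import numpy as np, cv2
from bench import ctrl
def snap(n,f):
    c=ctrl.camera(n); cv2.imwrite('pics/'+f,c['pixels'][:,:,::-1]); np.savez('pics/'+f+'.npz',**c); return c
def pts(c):
    d=c['depth']; v,u=np.indices(d.shape)
    P=np.stack([(u-c['cx'])/c['fx']*d,(v-c['cy'])/c['fy']*d,d],-1)
    return (P-c['t'])@c['R']
E
python3 - <<'E'
from h import *
a=snap('scene','a.png'); b=snap('side','b.png')
o=ctrl.get_obs(); print(o['time_s'],o['eef_rot'],o['eef_pos'])
for c in(a,b): print(-c['R'].T@c['t'], c['R'][2],c['fx'],(c['depth']>0).mean())
E
```

```text
0.1 [-6.66401562e-04  7.07097272e-01  7.07115844e-01 -4.31668152e-04] [5.74547998e-01 1.25010533e-04 2.55454155e-01]
[ 1.45088913 -1.00137489  1.02369697] [-0.55194291  0.62853169 -0.54800268] 454.90552573248374 0.99391796875
[ 0.05200897 -0.6095226   1.15142585] [ 0.40265972  0.49786139 -0.76811404] 384.75636432009475 0.99624609375
```

View pics/a.png

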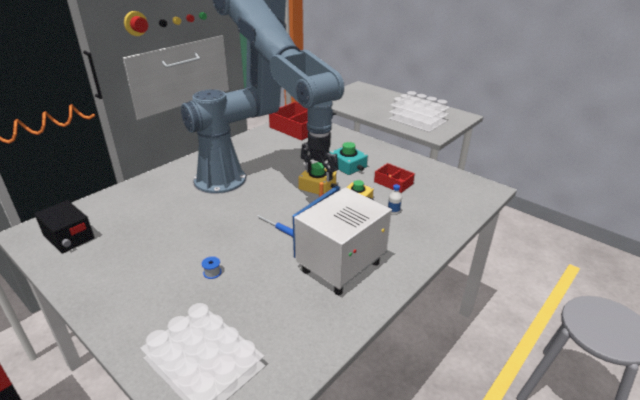

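View pics/b.png

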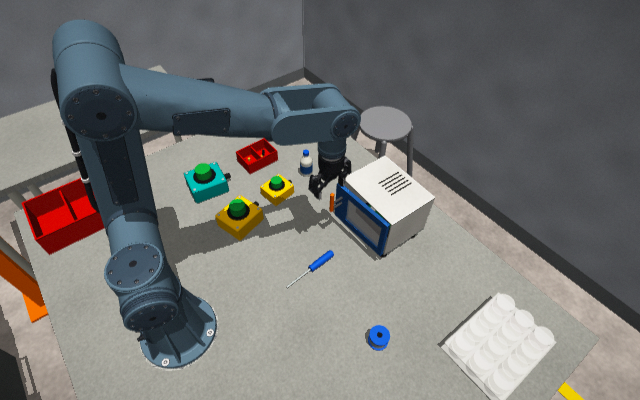

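Side view: the candidate stations are turquoise (205,178), large yellow (240,213) and small yellow (277,187). Turquoise is excluded and the smaller of the yellow ones is meant, so it should be the one at (277,187). I'll confirm that in a crop and measure it.

```bash
python3 - <<'E'
from h import *
L={n:dict(np.load(f'pics/{n}.png.npz')) for n in 'ab'}
im=cv2.imread('pics/b.png'); cv2.imwrite('pics/bc.png',cv2.resize(im[135:265,170:400],None,fx=3.4,fy=3.4,interpolation=cv2.INTER_CUBIC))
rng={'green':((50,120,50),(75,255,255)),'yellow':((18,150,100),(32,255,255)),'orange':((5,150,120),(17,255,255)),'blue':((100,150,60),(125,255,255)),'turq':((80,120,60),(97,255,255)),'red':((0,170,90),(4,255,255))}
for n,c in L.items():
  h=cv2.cvtColor(c['pixels'],cv2.COLOR_RGB2HSV); P=pts(c)
  for k,(lo,hi) in rng.items():
    m=cv2.inRange(h,lo,hi); N,l,s,ce=cv2.connectedComponentsWithStats(m)
    for i in range(1,N):
      if s[i,4]<25: continue
      q=P[(l==i)&(c['depth']>0)]
      if not len(q) or abs(np.median(q,0)).max()>1.2 or np.median(q,0)[2]<-.05: continue
      z=np.percentile(q[:,2],95); t=q[q[:,2]>z-.008]
      print(n,k,ce[i].round(0),s[i,4],'med',np.median(q,0).round(3),'lo',np.percentile(q,3,0).round(3),'hi',np.percentile(q,97,0).round(3),'topmid',((t.max(0)+t.min(0))/2).round(3))
E
```

```text
a green [202.  15.] 32 med [-0.682  0.489  0.509] lo [-0.697  0.473  0.498] hi [-0.671  0.508  0.522] topmid [-0.684  0.489  0.518]
a green [348. 148.] 122 med [0.351 0.45  0.099] lo [0.326 0.436 0.076] hi [0.37  0.475 0.114] topmid [0.345 0.456 0.11 ]
a green [317. 169.] 140 med [0.37  0.222 0.099] lo [0.344 0.206 0.071] hi [0.388 0.253 0.111] topmid [0.471 0.12  0.202]
a green [358. 186.] 79 med [0.551 0.262 0.075] lo [0.532 0.252 0.055] hi [0.566 0.28  0.083] topmid [0.549 0.268 0.08 ]
a yellow [132.  23.] 155 med [-0.685  0.089  0.542] lo [-0.697  0.063  0.48 ] hi [-0.672  0.149  0.578] topmid [-0.682  0.107  0.575]
a yellow [176.  20.] 34 med [-0.682  0.331  0.509] lo [-0.697  0.317  0.493] hi [-0.67   0.347  0.521] topmid [-0.683  0.33   0.518]
a yellow [310. 183.] 334 med [0.363 0.184 0.047] lo [0.316 0.168 0.008] hi [0.405 0.221 0.066] topmid [0.361 0.205 0.063]
a yellow [329. 184.] 77 med [0.427 0.222 0.042] lo [0.409 0.059 0.019] hi [0.549 0.286 0.162] topmid [0.519 0.145 0.163]
a orange [296.  21.] 539 med [-0.456  0.963  0.442] lo [-0.477  0.928  0.309] hi [-0.443  1.009 
[... 3012 characters left out ...]
4  0.073] hi [ 0.643 -0.023  0.084] topmid [ 0.638 -0.101  0.085]
b blue [321. 260.] 183 med [ 0.485 -0.08   0.023] lo [ 0.44  -0.088  0.014] hi [ 0.531 -0.068  0.028] topmid [ 0.486 -0.078  0.025]
b blue [379. 337.] 373 med [ 0.453 -0.393  0.045] lo [ 0.43  -0.418  0.002] hi [ 0.482 -0.365  0.049] topmid [ 0.456 -0.392  0.046]
b turq [207. 185.] 869 med [0.326 0.42  0.065] lo [0.27  0.401 0.011] hi [0.403 0.52  0.073] topmid [0.34  0.467 0.072]
b red [257. 156.] 685 med [0.579 0.491 0.03 ] lo [0.513 0.432 0.002] hi [0.648 0.535 0.057] topmid [0.52  0.282 0.291]
b red [ 63. 216.] 3316 med [-0.149  0.652  0.037] lo [-0.234  0.517  0.003] hi [-0.052  0.718  0.092] topmid [-0.127  0.483  0.248]
```

View pics/bc.png

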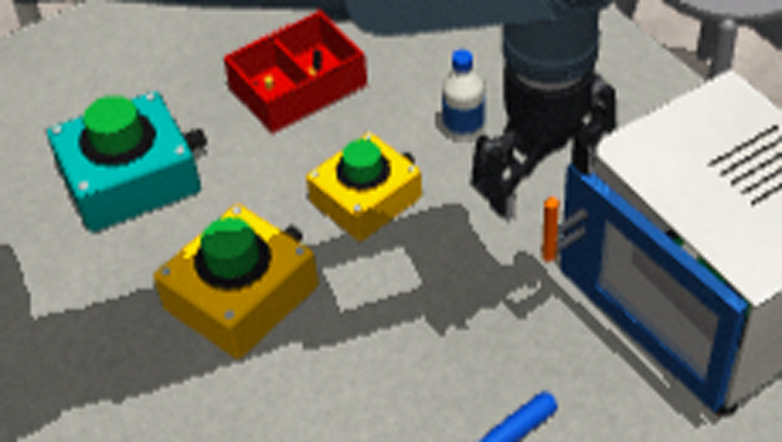

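The crop confirms it: the small yellow station with the lower button at (277,182) in the side view is clearly smaller than the large yellow one, and its top is at 82 mm. The handle is at about (332,202). Next: triangulate the button and handle across both views, and fit the door line.

```bash
python3 - <<'E'
from h import *
L={n:dict(np.load(f'pics/{n}.png.npz')) for n in 'ab'}
def ray(c,uv):
    d=c['R'].T@np.array([(uv[0]-c['cx'])/c['fx'],(uv[1]-c['cy'])/c['fy'],1]); return -c['R'].T@c['t'],d/np.linalg.norm(d)
T={}
for n,c in L.items():
  h=cv2.cvtColor(c['pixels'],cv2.COLOR_RGB2HSV); P=pts(c); x,y,z=P[...,0],P[...,1],P[...,2]
  g=cv2.inRange(h,(50,120,50),(75,255,255))>0
  m=g&(abs(x-.545)<.05)&(abs(y-.27)<.05)&(z>.074)
  v,u=np.nonzero(m); T[n,'btn']=(u.mean(),v.mean()); print(n,'btn top',np.median(P[m],0),P[m].min(0),P[m].max(0))
  o=(cv2.inRange(h,(3,120,80),(17,255,255))>0)&(abs(x-.587)<.03)&(abs(y)<.03)
  v,u=np.nonzero(o); top=v<=v.min()+1
  T[n,'bar']=(u[top].mean(),v[top].mean()); print(n,'bar',np.median(P[o],0),P[o][:,2].max(),o.sum())
  b=(cv2.inRange(h,(98,120,50),(125,255,255))>0)&(abs(x-.65)<.06)&(y<.06)&(y>-.25)&(z>.206)&(z<.226)
  q=P[b]
  if len(q)>20:
    f=cv2.fitLine(q[:,:2].astype('f4'),cv2.DIST_HUBER,0,.01,.01).ravel(); print(n,'door',f,q[:,1].min(),q[:,1].max(),len(q))
  w=(h[...,1]<40)&(abs(z-.265)<.02)&(x>.55)&(x<1)&(abs(y)<.3)
  q=P[w]; print(n,'cab top',len(q), cv2.minAreaRect(q[:,:2].astype('f4')), np.median(q[:,2]))
for k in('btn','bar'):
  (p,d),(r,e)=[ray(L[n],T[n,k]) for n in 'ab']
  s=np.linalg.lstsq(np.stack([d,-e],1),r-p,rcond=None)[0]; A,B=p+s[0]*d,r+s[1]*e; print(k,T['a',k],T['b',k],(A+B)/2,np.linalg.norm(A-B))
E
```

```text
a btn top [0.54859982 0.26633121 0.07973609] [0.53112729 0.25103317 0.07409137] [0.56681687 0.28547199 0.08480907]
a bar [ 0.59061227 -0.00576796  0.20115702] 0.2236779092291005 49
a door [ 0.0182177  -0.99983406  0.64544064 -0.09037284] -0.19850262628543167 0.01907209126033294 132
a cab top 37 ((0.6276159882545471, -0.010881590656936169), (0.013466608710587025, 0.01534378994256258), 39.48688507080078) 0.2661836263040296
b btn top [0.54113265 0.27333216 0.08166841] [0.51980949 0.25236148 0.07412123] [0.56114723 0.29897844 0.08600111]
b bar [ 0.58335576 -0.00449041  0.1889089 ] 0.2243203826963435 68
b door [ 0.06122651 -0.9981239   0.6380902  -0.08914416] -0.19931617690941533 0.026314949737611972 341
b cab top 38 ((0.6189749836921692, -0.0027810949832201004), (0.01273704506456852, 0.02263760194182396), 32.732723236083984) 0.26849495771941373
btn (np.float64(358.1707317073171), np.float64(183.4878048780488)) (np.float64(275.7613636363636), np.float64(180.4090909090909)) [0.54320555 0.27710323 0.07428457] 0.004389456639163409
bar (np.float64(321.2857142857143), np.float64(182.57142857142858)) (np.float64(331.6), np.float64(193.8)) [5.86573681e-01 1.83249671e-04 2.20518838e-01] 0.003325851858546286
```

Emit:
{"api": "servo_tool", "payload": {"motion": [[[0,0,0,8.5,-1],[0,0,0,17,-1],[0,0,0,25.5,-1],[0,0,0,34,-1],[0,0,0,42,-1]]]}}

```text
time_s: 0.6
eef_pos: [0.5747, 0.0001, 0.2557]
eef_rot: [-0.0, 0.915, 0.404, -0.0]
wrist_force: [0.3, -0.2, -0.2]
opening: 0.999
grasp_force: 0.0
```

Emit:
{"api": "servo_tool", "payload": {"motion": [[[0,0,0,8.5,-1],[0,0,0,17,-1],[0,0,0,25.5,-1],[0,0,0,34,-1],[0,0,0,42,-1]]]}}

```text
time_s: 1.1
eef_pos: [0.5747, 0.0001, 0.2558]
eef_rot: [-0.0, 0.999, 0.049, -0.001]
wrist_force: [-0.5, -0.4, 0.7]
opening: 1.001
grasp_force: 0.0
```

Emit:
{"api": "servo_tool", "payload": {"motion": [[[0,0,0,6,-1],[0,0,0,6,-1],[0,0,0,6,-1]]]}}

```text
time_s: 1.4
eef_pos: [0.5748, 0.0, 0.256]
eef_rot: [-0.0, 1.0, 0.001, -0.0]
wrist_force: [0.1, -0.1, -0.5]
opening: 1.002
grasp_force: 0.0
```

Emit:
{"api": "servo_tool", "payload": {"motion": [[[1.2,0,0,0,-1],[1.2,0,1,0,-1],[1.2,0,2.2,0,-1],[1.2,0,3.4,0,-1],[1.2,0,4.5,0,-1]]]}}

```text
time_s: 1.9
eef_pos: [0.5861, 0.0002, 0.2093]
eef_rot: [-0.0, 1.0, 0.0, -0.001]
wrist_force: [-0.2, -0.1, -0.5]
opening: 0.996
grasp_force: 0.0
```

Emit:
{"api": "servo_tool", "payload": {"motion": [[[0,0,0,0,0],[0,0,0,0,1],[0,0,0,0,1],[0,0,0,0,1],[0,0,0,0,1]]]}}

```text
time_s: 2.4
eef_pos: [0.5873, 0.0001, 0.212]
eef_rot: [-0.0, 1.0, 0.0, 0.0]
wrist_force: [-3.6, 4.4, 16.5]
opening: 0.148
grasp_force: 52.9
```

Emit:
{"api": "servo_tool", "payload": {"motion": [[[0,0,0,0,1],[0,0,0,0,1],[0,0,0,0,1],[0,0,0,0,1],[0,0,0,0,1]]]}}

```text
time_s: 2.9
eef_pos: [0.5874, 0.0002, 0.212]
eef_rot: [-0.0, 1.0, 0.0, 0.001]
wrist_force: [-0.4, 2.2, 5.8]
opening: 0.146
grasp_force: 58.5
```

```bash
cat > arc.py <<'E'
from h import *; import sys
from scipy.spatial.transform import Rotation as R
H=np.array(eval(sys.argv[1])); o=ctrl.get_obs(); p=np.array(o['eef_pos']); M=R.from_quat(np.roll(o['eef_rot'],-1)).as_matrix()
v=p[:2]-H; print('r',np.hypot(*v),'theta',np.arctan2(v[1],v[0])-np.arctan2(.2,-.052),'F',np.round(o['wrist_force'],1))
for k in range(1,6):
  a=k*float(sys.argv[2]); c,s=np.cos(a),np.sin(a)
  w=np.array([c*v[0]-s*v[1],s*v[0]+c*v[1]])-v
  print((M.T@np.array([*w,0])*100).round(1),-np.degrees(a).round(1))
E
python3 arc.py "[.647,-.199]" .1
```

```text
r 0.20791367282510095 theta 0.036510664472329424 F [-0.4  2.2  5.8]
[-2.   0.7 -0. ] -5.7
[-3.8  1.6 -0. ] -11.5
[-5.6  2.7 -0. ] -17.2
[-7.3  3.9 -0. ] -22.9
[-8.8  5.3 -0. ] -28.6
```

Emit:
{"api": "servo_tool", "payload": {"motion": [[[-2,0.7,0,-5.7,1],[-3.8,1.6,0,-11.5,1],[-5.6,2.7,0,-17.2,1],[-7.3,3.9,0,-22.9,1],[-8.8,5.3,0,-28.6,1]]]}}

```text
time_s: 3.4
eef_pos: [0.4989, -0.0532, 0.2121]
eef_rot: [0.0, 0.968, 0.249, 0.001]
wrist_force: [2.6, -0.8, 4.7]
opening: 0.15
grasp_force: 60.5
```

```bash
python3 arc.py "[.647,-.199]" .1
```

```text
r 0.2078208672224793 theta 0.5391531091595942 F [ 2.6 -0.8  4.7]
[-2.   0.7 -0. ] -5.7
[-3.8  1.6 -0. ] -11.5
[-5.6  2.6 -0. ] -17.2
[-7.3  3.9 -0. ] -22.9
[-8.8  5.3 -0. ] -28.6
```

Forces are small, so the same rows apply twice more, taking the door to about 1.5 rad.

Emit:
{"api": "servo_tool", "payload": {"motion": [[[-2,0.7,0,-5.7,1],[-3.8,1.6,0,-11.5,1],[-5.6,2.7,0,-17.2,1],[-7.3,3.9,0,-22.9,1],[-8.8,5.3,0,-28.6,1]]]}}

```text
time_s: 3.9
eef_pos: [0.4475, -0.1426, 0.2121]
eef_rot: [0.001, 0.877, 0.481, 0.001]
wrist_force: [6.8, 0.1, -0.1]
opening: 0.145
grasp_force: 60.2
```

Emit:
{"api": "servo_tool", "payload": {"motion": [[[-2,0.7,0,-5.7,1],[-3.8,1.6,0,-11.5,1],[-5.6,2.7,0,-17.2,1],[-7.3,3.9,0,-22.9,1],[-8.8,5.3,0,-28.6,1]]]}}

```text
time_s: 4.4
eef_pos: [0.4456, -0.2451, 0.212]
eef_rot: [0.002, 0.731, 0.682, 0.002]
wrist_force: [11.6, 5.0, 1.8]
opening: 0.146
grasp_force: 60.6
```

```bash
python3 arc.py "[.647,-.199]" .1
```

```text
r 0.2066283658603964 theta -4.74176326905414 F [11.6  5.   1.8]
[-1.9  0.7  0. ] -5.7
[-3.8  1.6  0. ] -11.5
[-5.6  2.7  0. ] -17.2
[-7.2  3.9  0. ] -22.9
[-8.7  5.3  0. ] -28.6
```

Door is at about 1.54 rad. Release and lift.

Emit:
{"api": "servo_tool", "payload": {"motion": [[[0,0,0,0,-1],[0,0,0,0,-1],[0,0,0,0,-1],[0,0,0,0,-1],[0,0,0,0,-1]]]}}

```text
time_s: 4.9
eef_pos: [0.4439, -0.2439, 0.2112]
eef_rot: [-0.0, 0.732, 0.681, -0.0]
wrist_force: [-0.6, 0.7, 0.2]
opening: 0.973
grasp_force: 0.0
```

Emit:
{"api": "servo_tool", "payload": {"motion": [[[0,0,-2,0,-1],[0,0,-5,0,-1],[0,0,-9,0,-1],[0,0,-10,0,1],[0,0,-10,0,1]]]}}

```text
time_s: 5.4
eef_pos: [0.4448, -0.2448, 0.3134]
eef_rot: [0.002, 0.732, 0.681, 0.0]
wrist_force: [-0.8, -0.6, 0.9]
opening: 0.69
grasp_force: 0.0
```

```bash
python3 - <<'E'
from h import *
from scipy.spatial.transform import Rotation as R
snap('side','c.png')
o=ctrl.get_obs(); M=R.from_quat(np.roll(o['eef_rot'],-1)).as_matrix()
print(o['eef_pos'],(M.T@(np.array([.543,.274,.20])-o['eef_pos'])*100).round(1),o['opening'])
E
```

```text
[ 0.44407312 -0.24420214  0.3114023 ] [52.4  6.1 11.1] 0.6070714152282046
```

View pics/c.png

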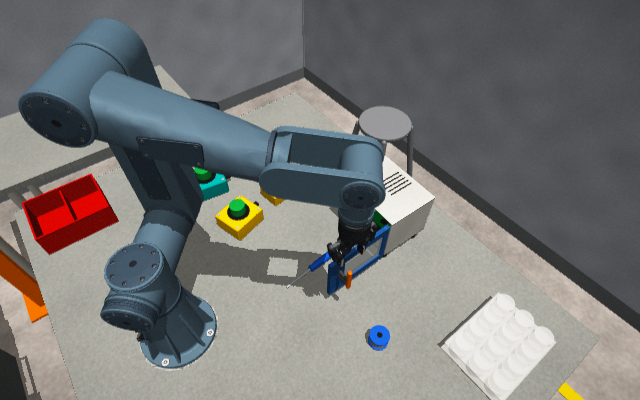

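The picture shows the door standing square to the front, with the handle at (349,280). The screwdriver and spool are undisturbed. Next: carry the shut fingers over to the small station.

Emit:
{"api": "servo_tool", "payload": {"motion": [[[3,0.4,0,0,1],[7,0.8,0,0,1],[11,1.3,0,0,1],[15,1.8,0,0,1],[19,2.2,0,0,1]]]}}

```text
time_s: 5.95
eef_pos: [0.4789, -0.0545, 0.3089]
eef_rot: [-0.002, 0.733, 0.681, -0.001]
wrist_force: [-0.0, -0.6, -0.1]
opening: -0.002
grasp_force: 0.0
```

Emit:
{"api": "servo_tool", "payload": {"motion": [[[4,0.5,0,0,1],[8,0.9,0,0,1],[12,1.4,0,0,1],[16,1.9,0,0,1],[19,2.2,0,0,1]]]}}

```text
time_s: 6.45
eef_pos: [0.5147, 0.1338, 0.3087]
eef_rot: [-0.001, 0.732, 0.681, -0.001]
wrist_force: [0.4, -0.4, 0.2]
opening: 0.0
grasp_force: 0.0
```

Emit:
{"api": "servo_tool", "payload": {"motion": [[[4,0.5,1,0,1],[8,1,3,0,1],[11,1.4,6,0,1],[13,1.6,9,0,1],[14,1.7,11,0,1]]]}}

```text
time_s: 6.95
eef_pos: [0.5402, 0.2711, 0.1959]
eef_rot: [-0.002, 0.732, 0.681, -0.003]
wrist_force: [-0.4, 0.4, 0.4]
opening: -0.001
grasp_force: 0.0
```

Emit:
{"api": "servo_tool", "payload": {"motion": [[[0,0,0,0,1],[0,0,0,0,1],[0,0,0,0,1]]]}}

```text
time_s: 7.25
eef_pos: [0.5434, 0.2692, 0.2022]
eef_rot: [0.0, 0.733, 0.68, 0.0]
wrist_force: [-0.5, -0.0, 0.6]
opening: -0.004
grasp_force: 0.0
```

```bash
python3 - <<'E'
from h import *
from scipy.spatial.transform import Rotation as R
o=ctrl.get_obs(); M=R.from_quat(np.roll(o['eef_rot'],-1)).as_matrix(); p=np.array(o['eef_pos'])
c=snap('wrist','w.png'); E=c['hand_eye']
print(p,o['opening'],ctrl.tip_reach,'z',E[:3,3])
h=cv2.cvtColor(c['pixels'],cv2.COLOR_RGB2HSV); g=cv2.inRange(h,(50,120,50),(75,255,255))
d=c['depth']; v,u=np.indices(d.shape)
P=np.stack([(u-c['cx'])/c['fx']*d,(v-c['cy'])/c['fy']*d,d],-1)@E[:3,:3].T+E[:3,3]; P=P@M.T+p
N,l,s,ce=cv2.connectedComponentsWithStats(g)
for i in range(1,N):
  if s[i,4]<300: continue
  q=P[(l==i)&(d>0)]; t=q[q[:,2]>np.median(q[:,2])-.006]; k=cv2.minEnclosingCircle(t[:,:2].astype('f4'))
  print(ce[i],s[i,4],np.median(q,0),k, 'delta cm',(M.T@(np.array([*k[0],.13])-p)*100).round(1))
E
```

```text
[0.54338557 0.26923824 0.20218274] -0.004037603590536031 0.025 z [ 0.07413181  0.00104354 -0.11785519]
[319.21564406 184.67743093] 2787 [0.54376965 0.27909032 0.08218396] ((0.5437848567962646, 0.27762770652770996), 0.022019386291503906) delta cm [ 0.8 -0.   7.2]
[ 64.56041131 255.17109397] 7002 [0.36683883 0.24729334 0.10537788] ((0.3579147756099701, 0.24227526783943176), 0.02847665175795555) delta cm [ -4.1 -18.3   7.2]
```

View pics/w.png

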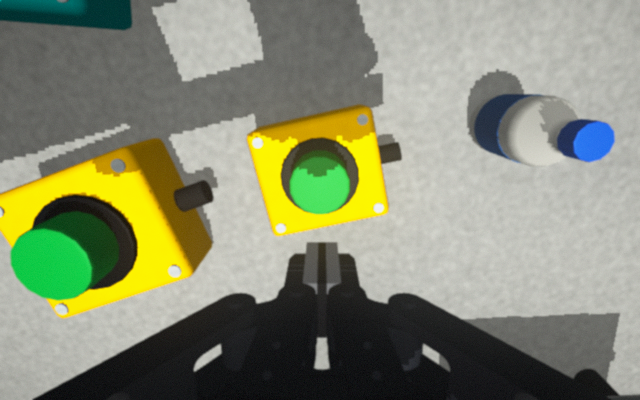

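The wrist view shows the small yellow station's button at (319,185), 8 mm ahead of the tool along its x. Next, go to about 8 mm above it.

Emit:
{"api": "servo_tool", "payload": {"motion": [[[0.8,0,2,0,1],[0.8,0,4.5,0,1],[0.8,0,7,0,1],[0.8,0,8.4,0,1],[0.8,0,8.4,0,1]]]}}

```text
time_s: 7.8
eef_pos: [0.5426, 0.2769, 0.116]
eef_rot: [-0.001, 0.733, 0.68, -0.001]
wrist_force: [-0.5, -0.6, -0.3]
opening: 0.002
grasp_force: 0.0
```

Emit:
{"api": "servo_tool", "payload": {"motion": [[[0,0,0.3,0,1],[0,0,0.6,0,1],[0,0,0.9,0,1],[0,0,1,0,1],[0,0,1,0,1]]]}}

```text
time_s: 8.3
eef_pos: [0.5435, 0.2778, 0.1074]
eef_rot: [0.0, 0.733, 0.681, 0.0]
wrist_force: [-0.9, -0.1, 0.2]
opening: -0.001
grasp_force: 0.0
```

Emit:
{"api": "servo_tool", "payload": {"motion": [[[0,0,0.2,0,1],[0,0,0.4,0,1],[0,0,0.4,0,1],[0,0,0.4,0,1]]]}}

```text
time_s: 8.7
eef_pos: [0.5438, 0.2779, 0.1037]
eef_rot: [0.0, 0.733, 0.681, 0.0]
wrist_force: [0.7, 0.5, 4.4]
opening: -0.003
grasp_force: 2.4
```

Emit:
{"api": "servo_tool", "payload": {"motion": [[[0,0,0.1,0,1],[0,0,0.2,0,1],[0,0,0.3,0,1],[0,0,0.3,0,1],[0,0,0.3,0,1]]]}}

```text
time_s: 9.2
eef_pos: [0.5438, 0.2779, 0.1009]
eef_rot: [0.0, 0.733, 0.681, 0.0]
wrist_force: [-2.9, -0.7, 6.0]
opening: -0.001
grasp_force: 3.2
```

Emit:
{"api": "servo_tool", "payload": {"motion": [[[0,0,0.2,0,1],[0,0,0.4,0,1],[0,0,0.4,0,1],[0,0,0.4,0,1],[0,0,0.4,0,1]]]}}

```text
time_s: 9.7
eef_pos: [0.5438, 0.2779, 0.0972]
eef_rot: [0.0, 0.733, 0.681, 0.0]
wrist_force: [-2.2, -0.9, 8.8]
opening: -0.0
grasp_force: 4.3
```

```bash
python3 - <<'E'
from h import *
c=snap('side','d.png')
F=[];Z=[]
for n in('wrist',)*4+('scene',)*2:
  x=snap(n,'e_%s.png'%n) ; o=ctrl.get_obs(); F.append(o['wrist_force'][2]); Z.append(o['eef_pos'][2])
print(np.round(F,1),np.round(Z,4),o['time_s'])
P=pts(c); h=cv2.cvtColor(c['pixels'],cv2.COLOR_RGB2HSV)
for n in 'ab':
  pass
for nm,f in(('scene','e_scene.png'),('side','d.png')):
  c=np.load('pics/'+f+'.npz'); P=pts(c); h=cv2.cvtColor(c['pixels'],cv2.COLOR_RGB2HSV)
  b=(cv2.inRange(h,(98,120,50),(125,255,255))>0)&(P[...,2]>.2)&(P[...,2]<.23)&(P[...,0]<.66)&(P[...,0]>.35)&(P[...,1]<0)
  q=P[b]
  if len(q)>20: print(nm,'door',cv2.fitLine(q[:,:2].astype('f4'),cv2.DIST_HUBER,0,.01,.01).ravel(),len(q))
  g=(cv2.inRange(h,(50,120,50),(75,255,255))>0)&(abs(P[...,0]-.544)<.03)&(abs(P[...,1]-.278)<.03)
  if g.any(): print(nm,'btn z hi',np.percentile(P[g][:,2],[50,90]),g.sum())
E
```

```text
[7.6 8.5 8.6 8.5 8.6 9. ] [0.0972 0.0972 0.0972 0.0972 0.0972 0.0972] 10.05
scene door [ 0.99999064  0.00433161  0.5278191  -0.20585668] 279
scene btn z hi [0.06452393 0.07130542] 48
side door [ 0.99997    -0.00774221  0.5083221  -0.20138283] 472
side btn z hi [0.07079143 0.07427195] 71
```

View pics/d.png

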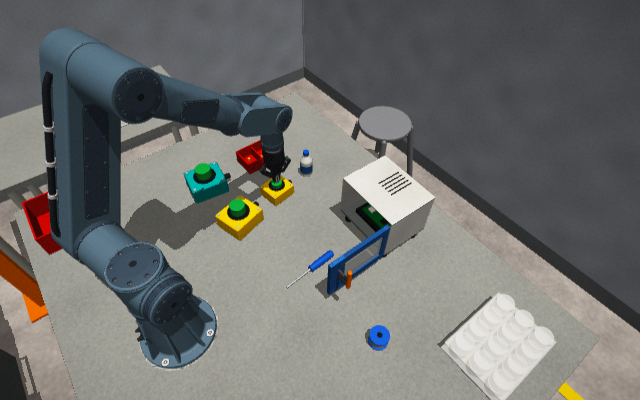

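The picture shows the door square at about 1.57 rad, the fingers on the small station's button at (277,182), and the bystanders in place. The button is about 10 mm down at about 8.7 N. Handing in.

```bash
python3 -c "from bench import ctrl; print(ctrl.hand_in())"
```

```text
the job is handed in; nothing more can be done
None
```

I handed the job in with the guard door open at about 1.57 rad and the fingers holding the green button about 10 mm down at about 8.7 N; the bystanders look undisturbed, and the hand-in call returned no verdict.

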